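# Close the pressure plate of a board test jig

### The job

Close the circuit-board test jig: fold its orange hinged pressure plate over onto the board, then, keeping it held down, push it along so that its free edge slides fully home beneath the steel retaining lip, and let go so that the lip alone keeps it shut. Use only the fingertips or the outside of the fingers on the plate's outer face and rib: do not pinch the plate, do not touch the black pads on its inner side, and leave the multimeter, jar, solder reel and screwdriver where they are.

Things in the scene. Friction and masses are not known exactly. Their poses are not given: they have to be found in the camera images.
- jig: dark grey box 150 (x) x 160 (y) x 30 mm high, fixed to the bench; origin at the centre of its underside, z up. Its +y runs from hinge to lip, its x along the hinge. On top a green board 90 x 74 mm, with its parts 6 mm high. Aluminium cheeks (6 mm thick, tops 56 mm above the bench, at x = +-55 to 61, y = -78 to -28 mm) hold the hinge pin in slots
- plate (a joint): hinge angle of the orange pressure plate, rad: 0 = flat over the board, 1.57 = upright (about where it starts), 1.9 = its stop. Friction keeps it near upright; below about 1 rad a spring raises it, about 1 N at the free edge when flat. Let go untucked, it rises. It cannot pass through the lip and goes beneath it only when within 0.02 of flat; tucked and let go it rests at 0.02 to 0.03
- plate_slide (a joint): how far the hinge pin, and the plate with it, is shifted in its slots towards the lip (jig +y), m: 0 = back (it starts at 0 to 0.003), 0.014 = against its end stop, fully home. It takes about 4 N to shift and stays where it is left. At 0 the flat plate's free edge is 5 mm short of the lip; at 0.014 it is 9 mm beneath it
- hinge (a point): the middle of the hinge axis, on the pin; it moves with the slide. At slide 0 it lies at y = -62 mm, z = 43 mm in the jig's frame. Its axes are those of the jig: x along the hinge
- edge (a point): the middle of the orange plate's free edge, at half its thickness. The plate is 100 mm wide (along the hinge), 4 mm thick, and this edge is 98 mm from the hinge axis. Its x lies along the hinge, its y points from the hinge to the edge, its z out of the outer face (uppermost when flat, away from the lip when upright)
- press (a point): a point on the plate's outer face, 46 mm from the hinge axis, to hold it down with a fingertip. 20 mm on towards the edge (66 mm from the axis) is the steep back face of a black rib, 70 mm wide and 8 mm high, to push against; its other side ramps down towards the edge. Axes as edge
- lip (a point): the middle of the steel lip's lower edge that looks to the hinge: x = 0, y = 41, z = 47.5 mm in the jig's frame; axes as the jig's. The lip is 76 mm wide (x) and 4 mm thick (47.5 to 51.5 mm above the bench), and reaches to y = 60 mm; an upright closes it from y = 53 mm on
- pads: two black rubber strips, 14 x 62 x 5 mm, on the plate's inner face, 36 mm either side of the middle, from 21 to 83 mm from the hinge axis; not to be touched. Its origin is on the hinge axis, its axes as for edge
- meter: yellow multimeter lying on its back, 86 x 150 mm (its y is its length), 36 mm thick, dial up to 47 mm; origin at the centre of its underside; a bystander, loose, roughly 350 g
- jar: teal flux jar with a white cap, 56 mm across, 55 mm high; origin at the centre of its underside; a bystander, loose
- reel: copper-coloured solder reel standing on its end, 54 mm across, 40 mm high; origin at the centre of its underside; a bystander, loose
- driver: screwdriver lying on the bench, 170 mm long, handle 26 mm thick, lying along its x; origin near its middle, on the bench; a bystander, loose

How it is judged:
By the outcome, as a careful person would: the job done as asked, in the order asked, and still so for the second after the job is handed in, with the robot touching nothing.
It also fails if it takes over 42 s, if anything falls off the work surface, if the arm or the gripper's body presses on something with over 40 N, if the wrist force passes 120 N, or if a joint passes its speed limit or range.

### The arm

A 7-joint arm with a two-finger parallel gripper is mounted at the origin on the work surface. World frame = base frame: x ahead of the robot, y to its left, z up, the work surface at z = 0. Lengths are in mm, angles in rad, forces in N, time in s.
With the tool pointing down it reaches from about 400 to 875 mm from the base axis. Payload 4.4 kg.
Tool frame: the origin (TCP) lies midway between the tips of the shut fingers; the grasp point (between the pads) lies 19 mm behind it; z points along the fingers, y is the line along which they close (so a half turn about z gives the same grasp; the last joint's range is limited). The gripper opens to 85 mm and grips with 20 to 120 N. Pads are 22 mm wide; open, the fingers measure 114 mm over their backs; the gripper's body (76 mm by 85 mm) begins 54 mm behind the grasp point. The pads swing forward as they close: fully open they stand 13 mm farther back than shut.
Start: joints at [1.126, 0.628, 0.038, 1.517, -0.027, 0.996, -0.02], TCP at [240.402, -603.924, 231.313] pointing down, gripper open.
Joint ranges: [-3.06, 3.06], [-0.37, 2.12], [-1.25, 1.32], [0.18, 2.47], [-1.1, 4.24], [0.23, 1.98], [-2.94, 2.94]. Speed limits (rad/s): [2.57, 2.57, 3.14, 3.14, 3.14, 3.14, 3.14].

### API

Orientations are given as [roll, pitch, yaw] about the fixed x, y, z axes, in that order (R = Rz(yaw) Ry(pitch) Rx(roll)).
In Python, from cell import read_state, get_image, finish_job gives the robot as it stands.
- The arm moves only by the tool send_rows, never from a script. Its argument "series" is a list of rows, each an object of numbers: "ax", "ay", "az": the turn, a rotation vector about the tool's x, y, z in rad; "dx", "dy", "dz": the shift along the tool's x, y, z in cm; "hand": the closure, from 0 (fully open) to 1 (shut). In form: [{"ax": .., "ay": .., "az": .., "dx": .., "dy": .., "dz": .., "hand": ..}, ...]. A call has 1 to 10 rows; each row is the pose to reach, as a shift and turn from the pose commanded when the call began, along the tool's axes at that moment; what a row does not reach only later rows make up. A row lasts 1/10 s, in which the tool goes at most 50 mm and 8.59 degrees, less where a joint would pass 70% of its speed; a pose out of reach is approached as far as the arm can. A call with a gripper value outside its range is refused whole. The fingers move at their own pace and stop on an object; the grip force is fixed at half the most. Time passes only in rows, so rows that repeat a pose let the fingers close. It gives the time, the measured TCP pose, the force, the opening and the grip force at its end, in the units of the state.
- read_state(): the state, without advancing time (a new reading comes with each control period).
- get_image(name): name is "scene" or "top" or "wrist"; returns a dict with "pixels" (480x640x3 uint8, red, green, blue), "mtx" (3x3 intrinsics, pixels), "R" (3x3) and "t" (3): a world point X has camera coordinates R X + t. Camera axes: x right, y down, z forward; pixel columns grow to the right and rows downward; lengths in mm; the calibration is good to about 2 mm. A picture is of the moment at which its call begins. There is no depth.
- finish_job(): hands the job in; it is judged then, once.
The state is a dict: "clock": time; "qpos": joint angles; "qd": joint speeds; "tau": joint torques, N m; "eef_pos": TCP position; "tool_rot": TCP orientation; "force": force on the tool from outside, world axes, zero at the start; "torque": the same for the moment, N m; "width": finger opening in mm; "gripper_force": force on a finger pad.
Only numpy, scipy, OpenCV 4.12 (cv2) and the standard library are available. Lean on these libraries where they do the work, as an engineer would, in place of code of your own. Each camera call takes 0.05 s, during which the arm holds its last target. There are 200 camera calls.

## Working session

There is one attempt and no reset: what is moved stays moved. The work goes in short steps, Python scripts to look and compute and a tool call to move; the robot and the scene stay as the last step left them, time stands still between calls to the robot, and variables do not carry over. Pictures are saved under pics/ and viewed, at most 10 in all, crops included, and the job is handed in when it is done.

Besides the shell and the picture viewer there is one more tool, called after ">>>" by a JSON object that holds its "name" and its "arguments". send_rows: Moves the arm, as the interface text tells. Its arguments: {"type":"object","properties":{"series":{"type":"array","items":{"type":"object","properties":{"ax":{"type":"number"},"ay":{"type":"number"},"az":{"type":"number"},"dx":{"type":"number"},"dy":{"type":"number"},"dz":{"type":"number"},"hand":{"type":"number"}}}}},"required":["series"]}

```bash
mkdir -p pics; ls
python3 - <<'E'
from cell import *
import cv2
s=read_state();print(s)
for n in("scene","top"):
    i=get_image(n);cv2.imwrite(f"pics/{n}0.png",i["pixels"][:,:,::-1]);print(n,i["mtx"].tolist(),i["R"].tolist(),i["t"].tolist())
E
```

```text
pics
{'clock': 0.0, 'qpos': array([ 1.12619998,  0.62933186,  0.03844864,  1.51836456, -0.02698896,
        0.99630384, -0.01998897]), 'qd': array([ 5.12030768e-04, -7.27418913e-04, -7.40485336e-05, -4.60946395e-04,
        1.29940445e-03,  7.45840805e-04, -4.94328395e-04]), 'tau': array([-1.80089861e-03, -5.63397145e+01,  1.22512210e+00, -1.93443435e+01,
        1.09005219e-02,  1.04663594e-02, -7.66364423e-06]), 'eef_pos': array([ 240.16126866, -603.33416695,  230.39956728]), 'tool_rot': array([-3.13970364e+00,  3.73634160e-05,  3.78808097e-01]), 'force': array([-0.02938828, -0.24444025, -0.34451961]), 'torque': array([ 0.10548157, -0.04371848, -0.00550754]), 'gripper_force': 0.0, 'width': 85.36765659691198}
scene [[471.2361923251469, 0.0, 319.7829088086055], [0.0, 471.2361923251469, 236.74696950148038], [0.0, 0.0, 1.0]] [[0.8505093915311747, 0.5259470477637866, -0.003671221299246987], [0.32648425195214853, -0.5334046901382139, -0.7803124180517711], [-0.41236125926730444, 0.6624644439417962, -0.6253791269049278]] [-583.0973637840257, -137.24965031649032, 1019.9746494338535]
top [[461.7185563514794, 0.0, 316.02071680445613], [0.0, 461.7185563514794, 239.7826890314005], [0.0, 0.0, 1.0]] [[-0.009355551269930281, -0.9998937624820524, 0.011177540423550654], [-0.9994525375887259, 0.008995506206933276, -0.03183874959129733], [0.031734819487307886, -0.011469290194490155, -0.9994305161513443]] [56.66237690511787, 626.3577038675488, 905.9340562560232]
```

View pics/scene0.png

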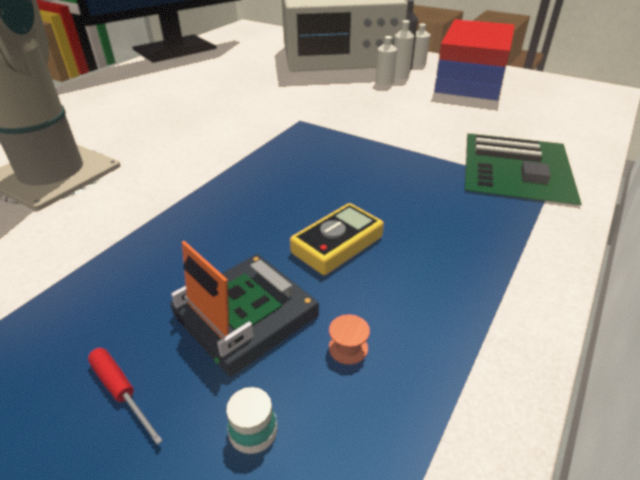

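View pics/top0.png

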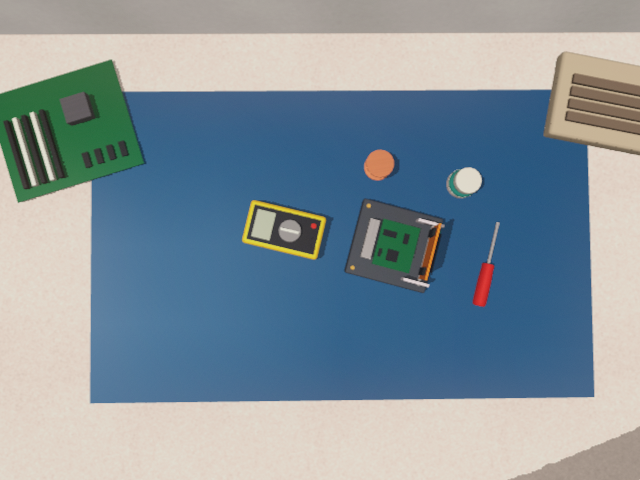

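Run:
```python
import cv2
a=cv2.imread("pics/top0.png")[185:310,335:455];b=cv2.imread("pics/scene0.png")[230:380,160:330]
a=cv2.resize(a,None,fx=5,fy=4.8*5/4.8,interpolation=cv2.INTER_CUBIC)[:600]
cv2.imwrite("pics/topc.png",a[:600])
```

```text
(no output)
```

View pics/topc.png

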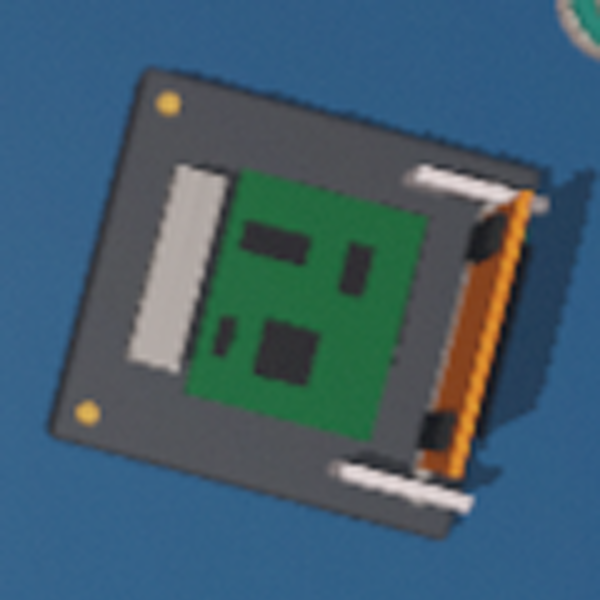

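```bash
cat > h.py <<'E'
import numpy as np
from cell import *
from scipy.optimize import least_squares
def proj(c,X):
    p=(np.asarray(X,float)@c["R"].T+c["t"])@np.asarray(c["mtx"]).T
    return p[:,:2]/p[:,2:]
def jig(p,X):
    c,s=np.cos(p[2]),np.sin(p[2])
    return np.asarray(X,float)@np.array([[c,s,0],[-s,c,0],[0,0,1]])+[p[0],p[1],0]
E
python3 - <<'E'
from h import *
c=get_image("top")
X=[(75,80,30),(-75,80,30),(-75,-80,30),(75,-80,30),(38,60,51.5),(38,41,51.5),(-38,41,51.5),(-38,60,51.5)]
u=np.array([(143,70),(50,432),(440,538),(548,165),(178,165),(230,178),(180,372),(128,358)])/5+[335,185]-0.4
f=lambda p:(proj(c,jig(p,X))-u).ravel()
r=least_squares(f,[600,-130,0.]);p=r.x;print(p,np.round(r.fun,1))
# plate free edge ends: angle & slide
e=np.array([(530,190),(455,478)])/5+[335,185]-.4
for th in(1.4,1.5,1.57,1.65,1.75):
  print(th,((proj(c,jig(p,[(s*50,-62+98*np.cos(th)-2*np.sin(th)*0,43+98*np.sin(th)) for s in(1,-1)])-e*0))-e).round(1).tolist())
def back(px,z):
    g=lambda q:(proj(c,[[q[0],q[1],z]])-[px]).ravel()
    return least_squares(g,[600,-100]).x.round()
for n,px,z in(("meter",(285,230),40),("jar",(468,181),55),("reel",(380,165),40),("drv",(483,285),13),("drvtip",(497,223),5)):print(n,back(px,z))
E
```

```text
[ 6.14714792e+02 -1.00012569e+02 -2.66739983e-01] [ 0.6 -1.3 -0.3  0.9  1.6  0.8 -1.   0.6  0.2 -0.3 -0.6 -0.3 -0.6 -0.3
  0.1 -0.1]Traceback (most recent call last):
  File "<stdin>", line 10, in <module>
ValueError: operands could not be broadcast together with shapes (2,3) (2,2)
```

```bash
cat >> h.py <<'E'
from scipy.spatial.transform import Rotation as Ro
P=np.array([614.7,-100.0,-0.2667])
def rel(y,z,x=0,s=None):
    "row (cm, rad) from measured pose to jig-frame TCP (x,y,z), tool x=jig y, pointing down"
    s=s or read_state()
    R0=Ro.from_euler("xyz",s["tool_rot"]);R1=Ro.from_euler("xyz",[np.pi,0,P[2]+np.pi/2])
    d=R0.inv().apply(jig(P,[[x,y,z]])[0]-s["eef_pos"])/10
    return d.round(2),(R0.inv()*R1).as_rotvec().round(3)
def here():
    s=read_state();c=Ro.from_euler("z",P[2]).inv()
    return c.apply(s["eef_pos"]-[P[0],P[1],0]).round(1),c.apply(s["force"]).round(1),s["tool_rot"].round(3),s["clock"]
E
python3 - <<'E'
from h import *
c=get_image("top");p=P
e=np.array([(530,190),(455,478)])/5+[335,185]-.4
for th in(1.4,1.5,1.57,1.65,1.75):
  print(th,(proj(c,jig(p,[(s*50,-62+98*np.cos(th)-2*np.sin(th),43+98*np.sin(th)) for s in(1,-1)]))-e).round(1).tolist())
def back(px,z):
    g=lambda q:(proj(c,[[q[0],q[1],z]])-[px]).ravel()
    return least_squares(g,[600,-100]).x.round()
for n,px,z in(("meter",(285,230),40),("jar",(468,181),55),("reel",(380,165),40),("drv",(483,285),13),("drvtip",(497,223),5)):print(n,back(px,z))
# check jig fit in the scene view
s=get_image("scene")
print(proj(s,jig(p,[(75,80,30),(75,-80,30),(-75,-80,30),(-75,80,30),(38,41,51.5),(-38,41,51.5),(50,-62,141),(-50,-62,141)])).round(0).tolist())
print(rel(-125,180))
E
```

```text
1.4 [[-1.1, -0.2], [-0.6, -1.0]]
1.5 [[4.6, 1.3], [5.2, 0.5]]
1.57 [[8.5, 2.3], [9.1, 1.5]]
1.65 [[12.9, 3.4], [13.5, 2.7]]
1.75 [[18.1, 4.9], [18.8, 4.1]]
meter [645. 111.]
jar [ 735. -238.]
reel [769. -74.]
drv [ 534. -278.]
drvtip [ 657. -312.]
[[317.0, 301.0], [225.0, 365.0], [166.0, 301.0], [255.0, 252.0], [279.0, 291.0], [248.0, 264.0], [213.0, 285.0], [170.0, 245.0]]
(array([ 45.89, -22.96,   5.11]), array([-0.001, -0.   , -0.925]))
```

>>> {"name": "send_rows", "arguments": {"series": [{"dx": 4.5,"dy": -2.3,"dz": 0,"az": -0.1,"hand": 1},{"dx": 9,"dy": -4.5,"dz": 0,"az": -0.2,"hand": 1},{"dx": 13.5,"dy": -6.8,"dz": 0,"az": -0.3,"hand": 1},{"dx": 18,"dy": -9,"dz": 0,"az": -0.4,"hand": 1},{"dx": 22.5,"dy": -11.3,"dz": 0,"az": -0.5,"hand": 1},{"dx": 27,"dy": -13.5,"dz": 0.5,"az": -0.6,"hand": 1},{"dx": 31.5,"dy": -15.8,"dz": 1.5,"az": -0.7,"hand": 1},{"dx": 36,"dy": -18,"dz": 2.5,"az": -0.8,"hand": 1},{"dx": 40.5,"dy": -20.3,"dz": 3.5,"az": -0.9,"hand": 1},{"dx": 44,"dy": -22,"dz": 4.5,"az": -0.925,"hand": 1}]}}

```text
invalid input at $.series[0]: expected keys ax, ay, az, dx, dy, dz, hand
```

Run:
```python
from h import *
import cv2
print(here());print(rel(-108,102))
for n in("scene","wrist"):
    i=get_image(n);cv2.imwrite(f"pics/{n}1.png",i["pixels"][:,:,::-1])
a=cv2.imread("pics/scene1.png")[100:400,100:420];cv2.imwrite("pics/sc1.png",cv2.hconcat([cv2.resize(a,(480,450)),cv2.resize(cv2.imread("pics/wrist1.png"),(320,240)).copy() if 0 else cv2.resize(cv2.imread("pics/wrist1.png"),(320,450))]))
```

```text
(array([-228.4, -584.5,  230.9]), array([-0.4,  0.6, -0. ]), array([-3.141, -0.   ,  0.379]), 0.25)
(array([ 46.91, -24.31,  12.91]), array([-0.001, -0.   , -0.925]))
```

View pics/sc1.png

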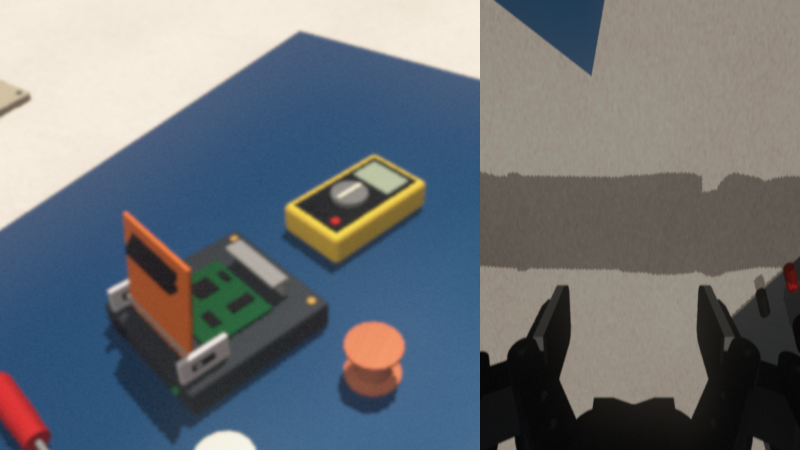

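The call was refused because every key is required, so the arm hasn't moved. The picture shows the plate upright, with its rib on the near face at about (152,262). I'll resend with all the keys.

>>> {"name": "send_rows", "arguments": {"series": [{"ax": 0,"ay": 0,"dx": 4.5,"dy": -2.3,"dz": 0,"az": -0.1,"hand": 1},{"ax": 0,"ay": 0,"dx": 9,"dy": -4.5,"dz": 0,"az": -0.2,"hand": 1},{"ax": 0,"ay": 0,"dx": 13.5,"dy": -6.8,"dz": 0,"az": -0.3,"hand": 1},{"ax": 0,"ay": 0,"dx": 18,"dy": -9,"dz": 0,"az": -0.4,"hand": 1},{"ax": 0,"ay": 0,"dx": 22.5,"dy": -11.3,"dz": 0,"az": -0.5,"hand": 1},{"ax": 0,"ay": 0,"dx": 27,"dy": -13.5,"dz": 0.5,"az": -0.6,"hand": 1},{"ax": 0,"ay": 0,"dx": 31.5,"dy": -15.8,"dz": 1.5,"az": -0.7,"hand": 1},{"ax": 0,"ay": 0,"dx": 36,"dy": -18,"dz": 2.5,"az": -0.8,"hand": 1},{"ax": 0,"ay": 0,"dx": 40.5,"dy": -20.3,"dz": 3.5,"az": -0.9,"hand": 1},{"ax": 0,"ay": 0,"dx": 44,"dy": -22,"dz": 4.5,"az": -0.925,"hand": 1}]}}

```text
clock: 1.35
eef_pos: [569.4, -234.8, 186.3]
tool_rot: [3.141, -0.001, 1.307]
force: [0.4, -0.6, 0.3]
width: -0.1
gripper_force: 0.0
```

Run:
```python
from h import *
print(here());print(rel(-108,102))
```

```text
(array([  -8.1, -142. ,  186.3]), array([ 0.5, -0.5,  0.3]), array([ 3.141e+00, -1.000e-03,  1.307e+00]), 1.35)
(array([3.39, 0.81, 8.43]), array([ 0.001, -0.001,  0.003]))
```

>>> {"name": "send_rows", "arguments": {"series": [{"ax": 0,"ay": 0,"az": 0,"dx": 0.5,"dy": 0.4,"dz": 3,"hand": 1},{"ax": 0,"ay": 0,"az": 0,"dx": 1.2,"dy": 0.8,"dz": 6,"hand": 1},{"ax": 0,"ay": 0,"az": 0,"dx": 2.2,"dy": 0.8,"dz": 8.4,"hand": 1},{"ax": 0,"ay": 0,"az": 0,"dx": 3.2,"dy": 0.8,"dz": 8.4,"hand": 1},{"ax": 0,"ay": 0,"az": 0,"dx": 3.4,"dy": 0.8,"dz": 8.4,"hand": 1},{"ax": 0,"ay": 0,"az": 0,"dx": 3.4,"dy": 0.8,"dz": 8.4,"hand": 1}]}}

```text
clock: 1.95
eef_pos: [585.9, -206.0, 104.0]
tool_rot: [3.139, -0.0, 1.305]
force: [0.4, -0.4, -0.0]
width: 0.3
gripper_force: 0.0
```

Run:
```python
from h import *
import cv2
print(here())
i=get_image("scene");a=i["pixels"][160:400,100:340,::-1]
j=get_image("wrist")["pixels"][:,:,::-1]
cv2.imwrite("pics/s2.png",cv2.hconcat([cv2.resize(a,(480,480),interpolation=cv2.INTER_CUBIC),cv2.resize(j,(320,480))]))
print((proj(i,jig(P,[(0,-108,102)]))-[100,160])*2)
```

```text
(array([ 1.000e-01, -1.098e+02,  1.040e+02]), array([ 0.5, -0.3, -0. ]), array([ 3.139, -0.   ,  1.305]), 1.95)
[[126.70962101 289.31553693]]
```

View pics/s2.png

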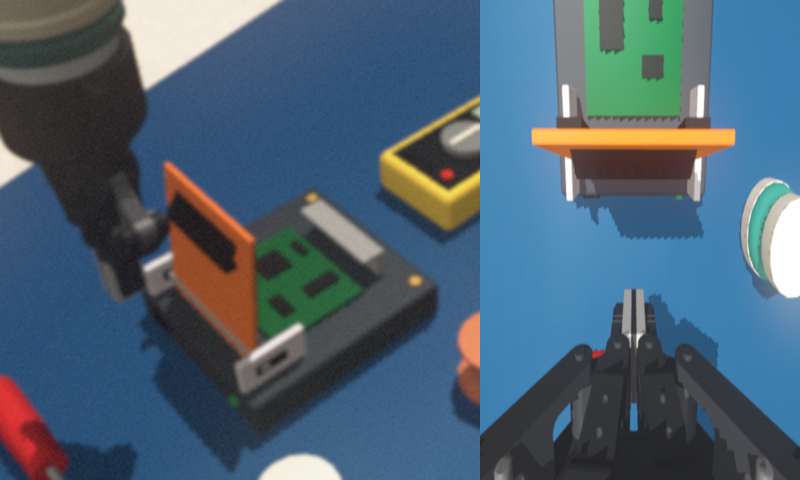

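>>> {"name": "send_rows", "arguments": {"series": [{"ax": 0,"ay": 0,"az": 0,"dx": 1.5,"dy": 0,"dz": 0,"hand": 1},{"ax": 0,"ay": 0,"az": 0,"dx": 2.5,"dy": 0,"dz": 0.1,"hand": 1},{"ax": 0,"ay": 0,"az": 0,"dx": 3.2,"dy": 0,"dz": 0.2,"hand": 1},{"ax": 0,"ay": 0,"az": 0,"dx": 3.7,"dy": 0,"dz": 0.25,"hand": 1},{"ax": 0,"ay": 0,"az": 0,"dx": 4.0,"dy": 0,"dz": 0.3,"hand": 1},{"ax": 0,"ay": 0,"az": 0,"dx": 4.3,"dy": 0,"dz": 0.35,"hand": 1},{"ax": 0,"ay": 0,"az": 0,"dx": 4.6,"dy": 0,"dz": 0.4,"hand": 1},{"ax": 0,"ay": 0,"az": 0,"dx": 4.8,"dy": 0,"dz": 0.47,"hand": 1},{"ax": 0,"ay": 0,"az": 0,"dx": 4.8,"dy": 0,"dz": 0.47,"hand": 1}]}}

```text
clock: 2.95
eef_pos: [597.3, -159.6, 97.5]
tool_rot: [-3.142, -0.0, 1.304]
force: [0.5, 0.2, -0.1]
width: -0.1
gripper_force: 0.0
```

```bash
cat >> h.py <<'E'
def plate():
    "fit hinge angle and slide from the orange mask's top edge: print for view only"
    c=get_image("top");import cv2
    h=cv2.cvtColor(c["pixels"],cv2.COLOR_RGB2HSV)
    return c,cv2.inRange(h,(5,150,120),(20,255,255))
E
python3 - <<'E'
from h import *
import cv2
print(here())
i=get_image("scene");a=i["pixels"][160:400,100:340,::-1]
j=get_image("wrist")["pixels"][:,:,::-1]
cv2.imwrite("pics/s3.png",cv2.hconcat([cv2.resize(a,(480,480),interpolation=cv2.INTER_CUBIC),cv2.resize(j,(320,480))]))
E
```

```text
(array([ -1.1, -62.1,  97.5]), array([ 0.5,  0.3, -0.1]), array([-3.142, -0.   ,  1.304]), 2.95)
```

View pics/s3.png

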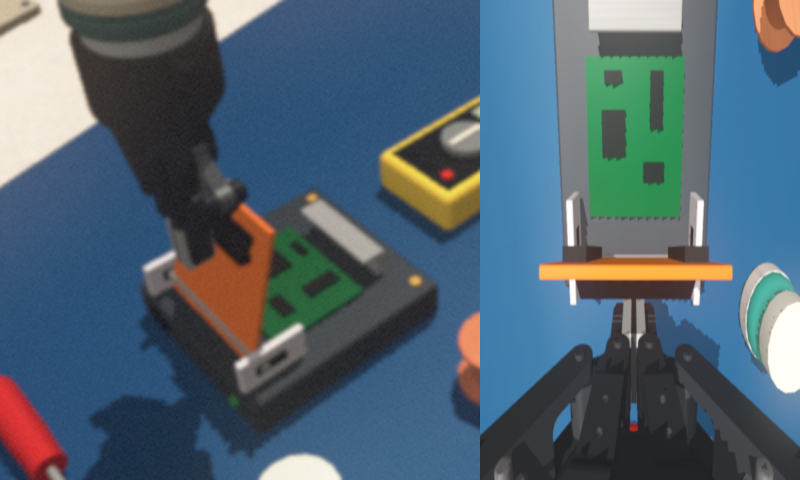

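>>> {"name": "send_rows", "arguments": {"series": [{"ax": 0,"ay": 0,"az": 0,"dx": 0.6,"dy": 0,"dz": 0.2,"hand": 1},{"ax": 0,"ay": 0,"az": 0,"dx": 1.1,"dy": 0,"dz": 0.4,"hand": 1},{"ax": 0,"ay": 0,"az": 0,"dx": 1.7,"dy": 0,"dz": 0.65,"hand": 1},{"ax": 0,"ay": 0,"az": 0,"dx": 2.2,"dy": 0,"dz": 0.95,"hand": 1},{"ax": 0,"ay": 0,"az": 0,"dx": 2.6,"dy": 0,"dz": 1.3,"hand": 1},{"ax": 0,"ay": 0,"az": 0,"dx": 2.95,"dy": 0,"dz": 1.6,"hand": 1},{"ax": 0,"ay": 0,"az": 0,"dx": 3.25,"dy": 0,"dz": 2.0,"hand": 1},{"ax": 0,"ay": 0,"az": 0,"dx": 3.55,"dy": 0,"dz": 2.4,"hand": 1},{"ax": 0,"ay": 0,"az": 0,"dx": 3.8,"dy": 0,"dz": 2.85,"hand": 1},{"ax": 0,"ay": 0,"az": 0,"dx": 4.0,"dy": 0,"dz": 3.3,"hand": 1}]}}

```text
clock: 4.05
eef_pos: [608.1, -120.7, 64.4]
tool_rot: [3.141, -0.001, 1.304]
force: [-0.2, -0.3, 2.1]
width: -0.3
gripper_force: 1.0
```

Run:
```python
from h import *
import cv2
print(here())
i=get_image("scene");a=i["pixels"][160:400,100:340,::-1]
j=get_image("wrist")["pixels"][:,:,::-1]
cv2.imwrite("pics/s4.png",cv2.hconcat([cv2.resize(a,(480,480),interpolation=cv2.INTER_CUBIC),cv2.resize(j,(320,480))]))
```

```text
(array([ -0.9, -21.7,  64.4]), array([-0.1, -0.3,  2.1]), array([ 3.141e+00, -1.000e-03,  1.304e+00]), 4.05)
```

View pics/s4.png

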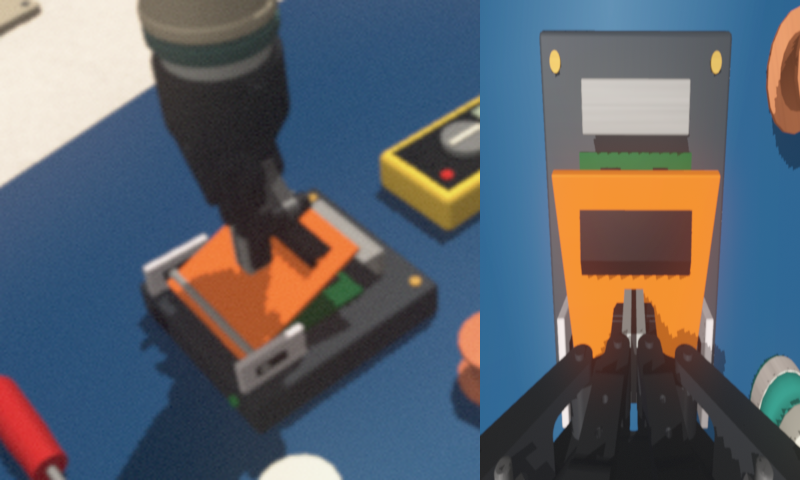

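>>> {"name": "send_rows", "arguments": {"series": [{"ax": 0,"ay": 0,"az": 0,"dx": 0.15,"dy": 0,"dz": 0.5,"hand": 1},{"ax": 0,"ay": 0,"az": 0,"dx": 0.3,"dy": 0,"dz": 0.95,"hand": 1},{"ax": 0,"ay": 0,"az": 0,"dx": 0.35,"dy": 0,"dz": 1.4,"hand": 1},{"ax": 0,"ay": 0,"az": 0,"dx": 0.4,"dy": 0,"dz": 1.75,"hand": 1},{"ax": 0,"ay": 0,"az": 0,"dx": 0.4,"dy": 0,"dz": 1.95,"hand": 1},{"ax": 0,"ay": 0,"az": 0,"dx": 0.4,"dy": 0,"dz": 2.05,"hand": 1},{"ax": 0,"ay": 0,"az": 0,"dx": 0.4,"dy": 0,"dz": 2.05,"hand": 1}]}}

```text
clock: 4.85
eef_pos: [609.1, -117.2, 44.7]
tool_rot: [3.141, -0.0, 1.304]
force: [-2.0, 1.5, 6.2]
width: 0.2
gripper_force: 3.3
```

Run:
```python
from h import *
print(here())
```

```text
(array([ -0.9, -18. ,  44.7]), array([-2.4,  0.9,  6.2]), array([ 3.141, -0.   ,  1.304]), 4.85)
```

>>> {"name": "send_rows", "arguments": {"series": [{"ax": 0,"ay": 0,"az": 0,"dx": 0,"dy": 0,"dz": 0.15,"hand": 1},{"ax": 0,"ay": 0,"az": 0,"dx": 0.3,"dy": 0,"dz": 0.15,"hand": 1},{"ax": 0,"ay": 0,"az": 0,"dx": 0.6,"dy": 0,"dz": 0.15,"hand": 1},{"ax": 0,"ay": 0,"az": 0,"dx": 0.9,"dy": 0,"dz": 0.15,"hand": 1},{"ax": 0,"ay": 0,"az": 0,"dx": 1.1,"dy": 0,"dz": 0.15,"hand": 1},{"ax": 0,"ay": 0,"az": 0,"dx": 1.3,"dy": 0,"dz": 0.15,"hand": 1},{"ax": 0,"ay": 0,"az": 0,"dx": 1.5,"dy": 0,"dz": 0.15,"hand": 1},{"ax": 0,"ay": 0,"az": 0,"dx": 1.5,"dy": 0,"dz": 0.15,"hand": 1}]}}

```text
clock: 5.65
eef_pos: [612.5, -105.3, 44.3]
tool_rot: [3.141, 0.003, 1.303]
force: [-3.9, -1.7, 14.3]
width: -0.2
gripper_force: 7.0
```

Run:
```python
from h import *
import cv2
print(here())
a=get_image("scene")["pixels"][160:400,100:340,::-1]
j=get_image("wrist")["pixels"][:,:,::-1]
cv2.imwrite("pics/s5.png",cv2.hconcat([cv2.resize(a,(400,480),interpolation=cv2.INTER_CUBIC),cv2.resize(j[:340,120:520],(400,480))]))
```

```text
(array([-0.7, -5.7, 44.3]), array([-3.3, -2.7, 14.3]), array([3.141e+00, 3.000e-03, 1.303e+00]), 5.65)
```

View pics/s5.png

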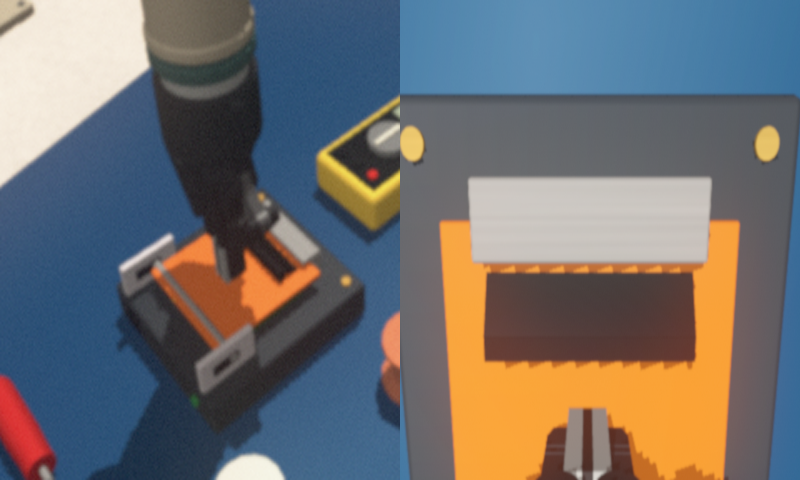

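The plate is flat and its edge is already partly under the lip: the orange corners are at row 222 and the lip's front edge at row 263. I'll keep pushing toward the stop.

>>> {"name": "send_rows", "arguments": {"series": [{"ax": 0,"ay": 0,"az": 0,"dx": 0.3,"dy": 0,"dz": 0,"hand": 1},{"ax": 0,"ay": 0,"az": 0,"dx": 0.6,"dy": 0,"dz": 0,"hand": 1},{"ax": 0,"ay": 0,"az": 0,"dx": 0.9,"dy": 0,"dz": 0,"hand": 1},{"ax": 0,"ay": 0,"az": 0,"dx": 1.1,"dy": 0,"dz": 0,"hand": 1},{"ax": 0,"ay": 0,"az": 0,"dx": 1.3,"dy": 0,"dz": 0,"hand": 1},{"ax": 0,"ay": 0,"az": 0,"dx": 1.3,"dy": 0,"dz": 0,"hand": 1}]}}

```text
clock: 6.35
eef_pos: [616.0, -95.6, 44.1]
tool_rot: [3.14, 0.006, 1.301]
force: [-2.4, -7.6, 12.5]
width: 0.0
gripper_force: 5.9
```

Run:
```python
from h import *
print(here())
```

```text
(array([ 0.1,  4.6, 44.1]), array([-0.3, -7.9, 12.5]), array([3.14 , 0.006, 1.301]), 6.35)
```

>>> {"name": "send_rows", "arguments": {"series": [{"ax": 0,"ay": 0,"az": 0,"dx": 0.4,"dy": 0,"dz": 0,"hand": 1},{"ax": 0,"ay": 0,"az": 0,"dx": 0.8,"dy": 0,"dz": 0,"hand": 1},{"ax": 0,"ay": 0,"az": 0,"dx": 1.2,"dy": 0,"dz": 0,"hand": 1},{"ax": 0,"ay": 0,"az": 0,"dx": 1.2,"dy": 0,"dz": 0,"hand": 1},{"ax": 0,"ay": 0,"az": 0,"dx": 1.2,"dy": 0,"dz": 0,"hand": 1}]}}

```text
clock: 6.85
eef_pos: [617.0, -92.1, 43.7]
tool_rot: [3.141, 0.015, 1.297]
force: [-4.7, -19.1, 11.2]
width: 0.2
gripper_force: 13.9
```

Run:
```python
from h import *
print(here())
```

```text
(array([ 0.1,  8.2, 43.7]), array([  0.5, -19.7,  11.2]), array([3.141, 0.015, 1.297]), 6.85)
```

>>> {"name": "send_rows", "arguments": {"series": [{"ax": 0,"ay": 0,"az": 0,"dx": 0.4,"dy": 0,"dz": 0,"hand": 1},{"ax": 0,"ay": 0,"az": 0,"dx": 0.7,"dy": 0,"dz": 0,"hand": 1},{"ax": 0,"ay": 0,"az": 0,"dx": 0.7,"dy": 0,"dz": 0,"hand": 1},{"ax": 0,"ay": 0,"az": 0,"dx": 0.7,"dy": 0,"dz": 0,"hand": 1}]}}

```text
clock: 7.25
eef_pos: [617.0, -91.8, 43.5]
tool_rot: [-3.141, 0.023, 1.293]
force: [-6.8, -28.7, 12.0]
width: -0.1
gripper_force: 18.0
```

Run:
```python
from h import *
print(here())
```

```text
(array([ 0.1,  8.5, 43.5]), array([  1. , -29.5,  12. ]), array([-3.141,  0.023,  1.293]), 7.25)
```

At the stop: 10 N more moved it only 0.3 mm. I'll ease off the push while lifting, so friction doesn't drag the plate back.

>>> {"name": "send_rows", "arguments": {"series": [{"ax": 0,"ay": 0,"az": 0,"dx": -0.6,"dy": 0,"dz": -0.1,"hand": 1},{"ax": 0,"ay": 0,"az": 0,"dx": -1.1,"dy": 0,"dz": -0.2,"hand": 1},{"ax": 0,"ay": 0,"az": 0,"dx": -1.5,"dy": 0,"dz": -0.3,"hand": 1},{"ax": 0,"ay": 0,"az": 0,"dx": -1.8,"dy": 0,"dz": -0.45,"hand": 1},{"ax": 0,"ay": 0,"az": 0,"dx": -2.1,"dy": 0,"dz": -0.8,"hand": 1},{"ax": 0,"ay": 0,"az": 0,"dx": -2.4,"dy": 0,"dz": -1.6,"hand": 1},{"ax": 0,"ay": 0,"az": 0,"dx": -2.6,"dy": 0,"dz": -4,"hand": 1},{"ax": 0,"ay": 0,"az": 0,"dx": -4,"dy": 0,"dz": -8,"hand": 1},{"ax": 0,"ay": 0,"az": 0,"dx": -8,"dy": 0,"dz": -12,"hand": 1},{"ax": 0,"ay": 0,"az": 0,"dx": -12,"dy": 0,"dz": -14,"hand": 1}]}}

```text
clock: 8.25
eef_pos: [591.6, -184.2, 185.4]
tool_rot: [3.138, -0.003, 1.31]
force: [1.6, -0.8, 0.2]
width: -0.4
gripper_force: 0.0
```

>>> {"name": "send_rows", "arguments": {"series": [{"ax": 0,"ay": 0,"az": 0,"dx": -4,"dy": -2,"dz": -2,"hand": 1},{"ax": 0,"ay": 0,"az": 0,"dx": -8,"dy": -5,"dz": -4,"hand": 1},{"ax": 0,"ay": 0,"az": 0,"dx": -10,"dy": -8,"dz": -5,"hand": 1},{"ax": 0,"ay": 0,"az": 0,"dx": -10,"dy": -8,"dz": -5,"hand": 1},{"ax": 0,"ay": 0,"az": 0,"dx": -10,"dy": -8,"dz": -5,"hand": 1}]}}

```text
clock: 8.75
eef_pos: [486.2, -261.9, 233.1]
tool_rot: [3.14, -0.001, 1.303]
force: [-0.0, 1.2, 0.4]
width: 0.1
gripper_force: 0.0
```

Run:
```python
from h import *
import cv2
print(here())
c=get_image("top");a=c["pixels"][190:300,340:450,::-1];s=get_image("scene")["pixels"][220:390,150:340,::-1]
cv2.imwrite("pics/s6.png",cv2.hconcat([cv2.resize(a,(400,400),interpolation=cv2.INTER_CUBIC),cv2.resize(s,(400,400),interpolation=cv2.INTER_CUBIC)]))
f=400/110
for sl in(0.,7,14):
  # visible plate corners at lip, rib back-edge ends (top), hinge line
  X=[(45,36+sl,45),(-45,36+sl,45),(35,4+sl,53),(-35,4+sl,53)]
  print(sl,((proj(c,jig(P,X))-[340,190])*f).round().tolist())
```

```text
(array([ -81.3, -190. ,  233.1]), array([-0.3,  1.2,  0.4]), array([ 3.140e+00, -1.000e-03,  1.303e+00]), 8.75)
0.0 [[156.0, 99.0], [113.0, 265.0], [213.0, 132.0], [180.0, 262.0]]
7 [[143.0, 96.0], [100.0, 262.0], [200.0, 129.0], [167.0, 259.0]]
14 [[131.0, 92.0], [88.0, 258.0], [187.0, 125.0], [154.0, 255.0]]
```

View pics/s6.png

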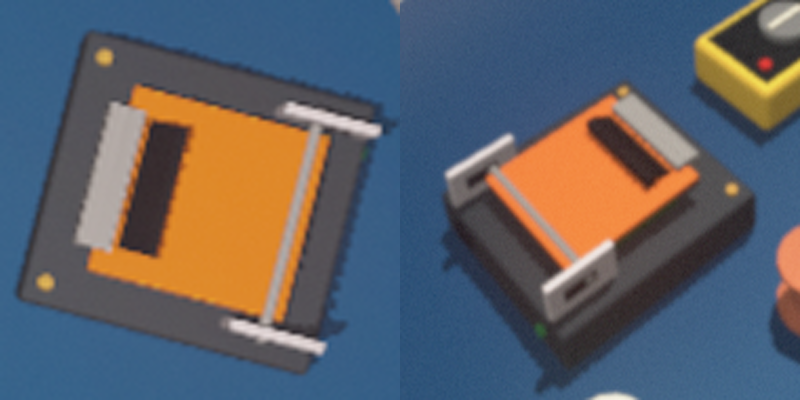

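Run:
```python
from h import *
import cv2
for n in("top","scene"):
  c=get_image(n);im=c["pixels"].astype(np.float32)
  def prof(z,ys,xs=np.linspace(-28,28,57)):
    X=np.array([[(x,y,z) for x in xs] for y in ys]).reshape(-1,3)
    u=proj(c,jig(P,X)).astype(np.float32).reshape(len(ys),len(xs),2)
    return cv2.remap(im,u[...,0],u[...,1],cv2.INTER_LINEAR).mean(1)
  def edges(z,a,b,ch):
    ys=np.arange(a,b,.5);p=prof(z,ys)[:,ch];g=np.gradient(cv2.GaussianBlur(p[:,None],(1,5),0)[:,0])
    k=[i for i in range(2,len(g)-2) if abs(g[i])==abs(g[i-2:i+3]).max() and abs(g[i])>6]
    return [(ys[i],round(float(g[i]),1)) for i in k]
  print(n,"lip z51.5 (41,60)",edges(51.5,30,70,2),"\n rib z53 (18 if home)",edges(53,5,35,0),"\n pin z43..(-48)",edges(45,-70,-35,2))
```

```text
top lip z51.5 (41,60) [(np.float64(40.5), 18.0), (np.float64(60.5), -10.9)] 
 rib z53 (18 if home) [(np.float64(17.5), -19.1)] 
 pin z43..(-48) [(np.float64(-51.5), 16.0), (np.float64(-45.0), -16.4)]
scene lip z51.5 (41,60) [(np.float64(42.0), 10.2), (np.float64(61.5), -8.3)] 
 rib z53 (18 if home) [(np.float64(16.5), -13.6), (np.float64(33.5), 8.1)] 
 pin z43..(-48) [(np.float64(-48.5), 9.9), (np.float64(-43.0), -10.6)]
```

```bash
python3 -c "
from cell import *
print(finish_job())"
```

```text
the job is handed in; nothing more can be done
None
```

The jig is closed: the plate is flat, its free edge is fully home under the lip (slide about 14 mm by the top camera), and it stayed shut after I let go. I never touched the bystanders, and I handed the job in at about 9 s.

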